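Shut and pin the vial clamp

ROBOT

A 6-joint arm with a two-finger parallel gripper is mounted at the origin on the work surface. World frame = base frame: x ahead of the robot, y to its left, z up, the work surface at z = 0. Lengths are in m, angles in rad, forces in N, time in s.
With the tool pointing down it reaches from about 0.4 to 0.825 m from the base axis. Payload 7 kg.
Tool frame: the origin (TCP) lies at the very end of the fingers, on their centre line; the grasp point (between the pads) lies 19 mm behind it; z points along the fingers, y is the line along which they close (so a half turn about z gives the same grasp; the last joint's range is limited). The gripper opens to 88 mm and grips with 3 to 60 N. Pads are 19 mm wide; open, the fingers measure 130 mm over their backs; the gripper's body (78 mm by 193 mm) begins 47 mm behind the grasp point.
Start: joints at [-1.016, 0.359, 0.012, 0, -1.224, -0.288], TCP at [0.178, -0.651, 0.227] pointing down, gripper open.
Joint ranges: [-3.07, 3.07], [-1.43, 2.12], [-1.02, 1.25], [-3.03, 1.67], [-3.05, -0], [-3.03, 3.03]. Speed limits (rad/s): [2.39, 2.39, 3.01, 3.14, 3.14, 3.14].

INTERFACE

Orientations are given as [roll, pitch, yaw] about the fixed x, y, z axes, in that order (R = Rz(yaw) Ry(pitch) Rx(roll)).
In Python, from station import arm gives the robot as it stands.
- The arm moves only by the tool step_arm, never from a script. Its argument "rows" is a list of rows, each a list of 5 numbers: the shift along the world's x, y, z in m, then the turn about the world's z in rad, then the finger opening in m, from 0 to 0.0876. In form: [[x, y, z, spin, gripper], ...]. A call has 1 to 20 rows; each row is the pose to reach, as a shift and turn from the pose commanded when the call began; what a row does not reach only later rows make up. A row lasts 1/10 s, in which the tool goes at most 50 mm and 8.59 degrees, less where a joint would pass 70% of its speed; a pose out of reach is approached as far as the arm can. A call with a gripper value outside its range is refused whole. The fingers move at their own pace and stop on an object; "newtons" is the grip in N (left out, the last holds). Time passes only in rows, so rows that repeat a pose let the fingers close. It gives the time, the measured TCP pose, the force, the opening and the grip force at its end, in the units of the state.
- arm.get_state(): the state, without advancing time (a new reading comes with each control period).
- arm.grab_frame(name): name is "side" or "top"; returns a dict with "color" (480x640x3 uint8, blue, green, red), "vfov" (degrees; the focal length in pixels is half the picture's height over the tangent of half this angle, whatever the lens; pixels are square), "cx", "cy" (the principal point, pixels), "k1" (the pictures are not rectified: a ray, as slopes to the right and down, at radius r is drawn at 1 + k1 r^2 times it, then the intrinsics apply), "rvec" (rotation vector, rad) and "tvec" (3), from world to camera coordinates, as OpenCV has them. Camera axes: x right, y down, z forward; pixel columns grow to the right and rows downward; lengths in m; the calibration is good to about 2 mm. A picture is of the moment at which its call begins. There is no depth.
- arm.job_done(): hands the job in; it is judged then, once.
The state is a dict: "t": time; "q": joint angles; "qd": joint speeds; "joint_efforts": joint torques, N m; "eef_pos": TCP position; "ee_rot": TCP orientation; "force": force on the tool from outside, world axes, zero at the start; "moment": the same for the moment, N m; "width": finger opening in m; "gripper_force": force on a finger pad.
Only numpy, scipy, OpenCV 4.12 (cv2) and the standard library are available. Lean on these libraries where they do the work, as an engineer would, in place of code of your own. Each camera call takes 0.05 s, during which the arm holds its last target. There are 200 camera calls.

TASK

Swing the blue lid of the vial clamp down over the vials, then take the red-knobbed lock pin from its stand and push it straight down through the lid hole into the base until its collar sits on the lid. The vial seals are springy, so keep pushing down on the pin to hold the lid fully shut: finish like that, with the fingers still on the pin and pressing, not letting go. Leave the reagent bottle, the jar and the vial rack standing where they are.

Things in the scene. Friction and masses are not known exactly. Their poses are not given: they have to be found in the camera images.
- clamp: Vial clamp, fixed to the bench: white block 100 (x) x 150 (y) x 60 (z) mm, six vials sunk in its top, their springy orange seals up to 7 mm proud. Origin at the centre of its underside; z up. The lid is hinged along the top edge on the +y side. A vertical pin hole, 14 mm wide and 36 mm deep, opens in the top face at (0, -50, 60) mm.
- socket (a point): Centre of the mouth of the pin hole in the block's top face, at (0, -50, 60) mm in the clamp's frame; axes as the clamp's.
- hinge (a point): Middle of the lid's hinge line, at (0, 75, 60) mm in the clamp's frame; axes as the clamp's. The hinge line runs along x.
- clamp_lid (a joint): Lid angle, rad: 0 shut and level, 1.57 upright, 2.0 end stop (leaning outward, away from the block). A stiff hinge (0.19 N m) keeps the 0.2 kg lid where it is left, but below 0.10 rad the vial seals push back (9 N m/rad): let go after shutting, it springs up to about 0.06 rad. About 7 to 8 N straight down at its pin hole shuts it fully and 6 N or so more does no harm.
- lid_hole (a point): Centre of the 14 mm pin hole (right through, white ring round it) in the lid's upper (outer) face, 125 mm from the hinge line; z is the lid's outward normal. 13.5 mm above socket when shut. The lid is a blue plate 100 mm (along the hinge) x 150 x 12 mm; shut, it covers the block, underside 1.5 mm and upper face 13.5 mm above the block's top.
- pin: Lock pin, about 60 g, origin at its lower tip, z up along it: steel shank 10 mm dia., 45 mm long, tapered tip; steel collar 28 mm dia. from 45 to 50 mm; red cylindrical knob 20 mm dia. from 50 to 80 mm. Starts upright in the pin stand, collar on the stand's top. Fully home with the lid shut, its tip is 31.5 mm below socket.
- pin_stand: White block 50 x 50 x 50 mm, fixed to the bench, with a 14 mm through hole in the middle holding the pin. Origin at the centre of its underside.
- vial_rack: Bystander, loose: blue block 70 x 50 x 30 mm with six capped vials, 63 mm tall overall. Origin at the centre of its underside.
- reagent: Bystander, loose: amber bottle with blue cap, 66 mm in diameter, 140 mm tall. Origin at the centre of its underside.
- jar: Bystander, loose: small white jar with green cap, 40 mm in diameter, 50 mm tall. Origin at the centre of its underside.
Things that resemble listed ones, but are neither listed nor needed, are in the scene too. Of the things like the pin, leave any that is black, purple or turquoise; of the rest the smaller one is meant.

How it is judged:
On the way, in this order (a step that is already met when the one before it is completed fails the run):
1. the lid is swung down over the vials (opened less than 0.2 rad) (value of joint clamp_lid below 0.2 rad), for 0.2 s.
2. the pin's tip is through the lid and at least 8 mm down the block's pin hole (z of pin in the frame of socket below -0.008 m and horizontal distance between pin and socket below 0.006 m and value of joint clamp_lid below 0.2 rad), for 0.1 s.
At the end, for the whole second after the job is handed in: Lid held shut (within 0.022 rad) by the pin: pin upright (0.12 rad), tip at least 27.5 mm below the block's top and within 6 mm of the hole's axis, pressing on the clamp with over 2 N, fingers bearing on it (over 1 N), at rest (below 20 mm/s); bystanders upright (0.1 rad) (value of joint clamp_lid below 0.022 rad and z of pin in the frame of socket below -0.0275 m and horizontal distance between pin and socket below 0.006 m and angle between pin's own z axis and vertical below 0.12 rad and contact force between pin and clamp above 2 N and contact force between the fingers and pin above 1 N and linear speed of pin below 0.02 m/s and angle between each of vial_rack, reagent, jar's own z axis and vertical below 0.1 rad); the arm keeps its last pose, push and grip.
It fails at once if a bystander is shoved more than 30 mm or knocked over (distance of any of vial_rack, reagent, jar from where it was at the start of the episode above 0.03 m or angle between any of vial_rack, reagent, jar's own z axis and vertical above 0.4 rad).
It also fails if it takes over 62 s, if anything falls off the work surface, if the arm or the gripper's body presses on something with over 40 N, if the wrist force passes 120 N, or if a joint passes its speed limit or range.

## Working session

There is one attempt and no reset: what is moved stays moved. The work goes in short steps, Python scripts to look and compute and a tool call to move; the robot and the scene stay as the last step left them, time stands still between calls to the robot, and variables do not carry over. Pictures are saved under pics/ and viewed, at most 10 in all, crops included, and the job is handed in when it is done.

Besides the shell and the picture viewer there is one more tool, called after "Emit:" as name(argument=value, ...) on one line, values as JSON. step_arm: Moves the arm, as the interface text tells. Its arguments: {"type":"object","properties":{"rows":{"type":"array"},"newtons":{"type":"number"}},"required":["rows"]}

```bash
mkdir -p pics; cat > h.py <<'E'
import numpy as np, cv2
from station import arm
def grab(n,save=None):
    f=arm.grab_frame(n)
    if save: cv2.imwrite('pics/'+save,f['color'])
    return f
def cal(f):
    fl=240/np.tan(np.radians(f['vfov'])/2)
    R=cv2.Rodrigues(np.array(f['rvec'],float))[0]; t=np.array(f['tvec'],float).ravel()
    K=np.array([[fl,0,f['cx']],[0,fl,f['cy']],[0,0,1.]]); return K,np.array([f['k1'],0,0,0.]),R,t
def ray(f,uv):
    K,d,R,t=cal(f); p=cv2.undistortPoints(np.array([[uv]],float),K,d)[0,0]
    return -R.T@t, R.T@np.array([p[0],p[1],1])
def onz(f,uv,z):
    c,v=ray(f,uv); return c+v*(z-c[2])/v[2]
def tri(f,a,g,b):
    c,v=ray(f,a);e,w=ray(g,b)
    s=np.linalg.lstsq(np.c_[v,-w],e-c,rcond=None)[0]
    p,q=c+v*s[0],e+w*s[1]; return (p+q)/2,np.linalg.norm(p-q)
def proj(f,X):
    K,d,R,t=cal(f); return cv2.projectPoints(np.array(X,float).reshape(-1,1,3),cv2.Rodrigues(R)[0],t,K,d)[0][:,0]
E
python3 - <<'E'
from h import *
for n in('side','top'):
    f=grab(n,n+'0.png'); K,d,R,t=cal(f); print(n,-R.T@t,R[2],K[0,0],d[0])
s=arm.get_state(); print(s)
E
```

```text
side [0.54007246 0.8050554  0.74934698] [ 0.05646657 -0.75741064 -0.65049262] 560.1913455459564 -0.06581122757373926
top [0.38956301 0.00745985 1.18376836] [ 1.92686966e-01 -4.62806811e-04 -9.81260169e-01] 527.6213333744926 -0.13670419233714873
{'t': 0.1, 'q': array([-1.01591406e+00,  3.59288496e-01,  1.11280631e-02, -3.40617833e-04,
       -1.22408591e+00, -2.88109435e-01]), 'qd': array([-1.03918665e-03,  4.75742489e-05,  2.02403659e-03,  1.38970434e-03,
       -8.49668475e-04,  1.09412387e-03]), 'joint_efforts': array([-1.42232984e-03, -5.84163952e+01,  2.93753654e+01,  7.01563954e+00,
        1.02106258e-02, -5.25510745e-05]), 'eef_pos': array([ 0.17781177, -0.65069112,  0.22571814]), 'ee_rot': array([ 3.14011141e+00, -1.05028829e-04, -2.87493572e+00]), 'force': array([-0.35919385,  0.58399221, -0.45351232]), 'moment': array([ 0.01072943,  0.0673186 , -0.00784839]), 'gripper_force': 0.0, 'width': 0.08768857079766391}
```

View pics/side0.png

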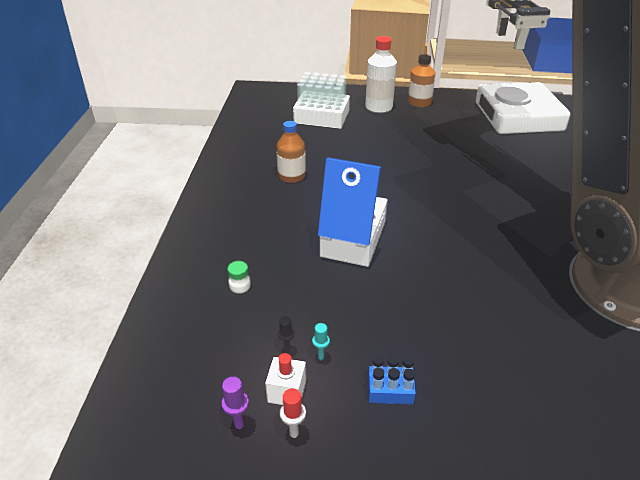

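View pics/top0.png

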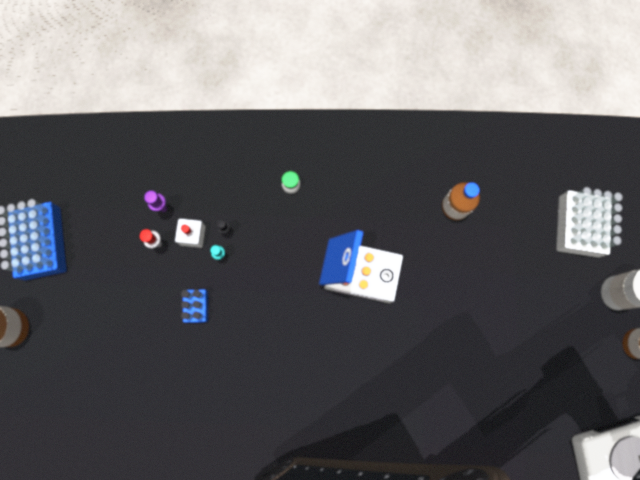

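Side: the lid is about upright, with its ring at (351,177). The red pin in the stand is at (285,362), next to a larger red decoy at (292,405). Top: socket ring (387,275), lid ring (346,257), pin knob (186,230), stand (190,233), rack (195,305), jar (290,181), bottle (461,200).

```bash
cat > m.py <<'E'
from h import *
def rects(f,mask,box):
    x0,y0,x1,y1=box; m=np.zeros_like(mask); m[y0:y1,x0:x1]=mask[y0:y1,x0:x1]
    c,_=cv2.findContours(m,cv2.RETR_EXTERNAL,cv2.CHAIN_APPROX_NONE); c=max(c,key=cv2.contourArea); return c
def hsv(f,lo,hi): return cv2.inRange(cv2.cvtColor(f['color'],cv2.COLOR_BGR2HSV),lo,hi)
E
python3 - <<'E'
from m import *
np.set_printoptions(precision=4,suppress=True)
T=grab('top');S=grab('side')
white=lambda f:hsv(f,(0,0,150),(179,70,255)); blue=lambda f:hsv(f,(105,120,60),(125,255,255))
red=lambda f:hsv(f,(0,150,80),(8,255,255))|hsv(f,(172,150,80),(179,255,255))
def cen(c): M=cv2.moments(c); return M['m10']/M['m00'],M['m01']/M['m00']
c=rects(T,white(T),(165,210,212,255)); r=cv2.minAreaRect(c); b=cv2.boxPoints(r); print('stand',r); print(np.array([onz(T,p,.05) for p in b]))
kt=rects(T,red(T),(170,215,205,245)); ks=rects(S,red(S),(270,345,300,380))
print('knob',cen(kt),cen(ks),tri(T,cen(kt),S,cen(ks)),cv2.boundingRect(kt),cv2.boundingRect(ks), 'top-plane',onz(T,cen(kt),.07))
c=rects(T,white(T),(335,235,415,310)); print('clampwhite',cv2.minAreaRect(c)); a=cv2.approxPolyDP(c,3,True)[:,0]
print([(p,onz(T,p,.06)) for p in a])
for f,bx in((T,(315,225,370,295)),(S,(310,150,390,250))):
    c=rects(f,blue(f),bx); print('lid',cv2.approxPolyDP(c,3,True)[:,0].tolist())
c=rects(S,white(S),(338,165,365,190)); print('ring side',cv2.fitEllipse(c))
ca=T['color'][220:312,310:412]; cb=S['color'][150:270,305:395]; cc=T['color'][210:260,160:240]; cd=S['color'][310:445,215:340]
out=np.zeros((600,800,3),np.uint8)
def put(i,x,y,s): i=cv2.resize(i,None,fx=s,fy=s,interpolation=cv2.INTER_NEAREST); out[y:y+i.shape[0],x:x+i.shape[1]]=i
put(ca,0,0,4);put(cb,420,0,3);put(cc,0,380,4);put(cd,420,370,1.7)
cv2.imwrite('pics/z.png',out)
E
```

```text
stand ((187.9615478515625, 231.30772399902344), (24.558876037597656, 25.179048538208008), 7.125016689300537)
[[0.612  0.3203 0.05  ]
 [0.6688 0.3161 0.05  ]
 [0.6616 0.2606 0.05  ]
 [0.6051 0.2652 0.05  ]]
knob (185.5, 229.0) (284.84352078239607, 363.12224938875306) (array([0.6372, 0.291 , 0.0708]), np.float64(0.0002848566760741669)) (182, 226, 8, 7) (279, 353, 13, 22) top-plane [0.6375 0.2912 0.07  ]
clampwhite ((368.838623046875, 272.20599365234375), (61.165401458740234, 49.5506591796875), 12.87500286102295)
[(array([361, 245], dtype=int32), array([ 0.6035, -0.091 ,  0.06  ])), (array([352, 281], dtype=int32), array([ 0.525 , -0.0703,  0.06  ])), (array([346, 285], dtype=int32), array([ 0.5164, -0.0574,  0.06  ])), (array([335, 283], dtype=int32), array([ 0.5208, -0.0339,  0.06  ])), (array([335, 289], dtype=int32), array([ 0.5079, -0.0338,  0.06  ])), (array([392, 301], dtype=int32), array([ 0.4817, -0.1553,  0.06  ])), (array([402, 255], dtype=int32), array([ 0.5813, -0.1798,  0.06  ]))]
lid [[362, 230], [329, 238], [319, 284], [351, 280]]
lid [[328, 157], [318, 235], [368, 244], [380, 166]]
ring side ((350.5854797363281, 176.41873168945312), (16.759431838989258, 17.784055709838867), 136.932861328125)
```

View pics/z.png

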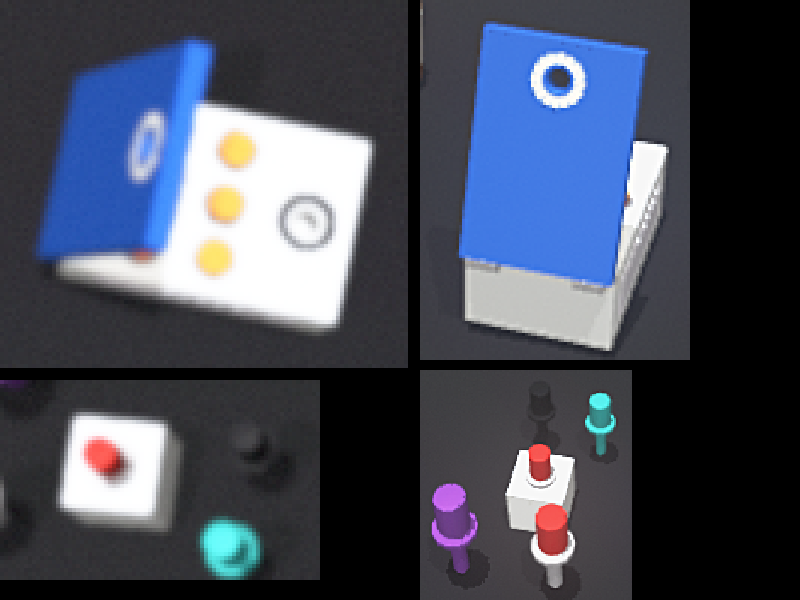

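```bash
python3 - <<'E'
from m import *
np.set_printoptions(precision=4,suppress=True)
T=grab('top');S=grab('side')
sk=onz(T,(386.5,275.2),.06); print('socket',sk)
lh,e=tri(T,(346.5,256.5),S,(350.6,176.4)); print('lidhole',lh,e)
for yaw in(-.24,):
    ex=np.array([np.cos(yaw),np.sin(yaw)]);ey=np.array([-ex[1],ex[0]])
    d=lh[:2]-sk[:2]; hy=.125-d@ey; hz=lh[2]-.06
    # hole: hinge + r(cos,sin) + .0135*(-sin... )
    print('lat',d@ex,'in',hy,'up',hz,'r',np.hypot(hy,hz),'theta',np.arctan2(hz,hy)-np.arctan2(.0135,.125),'hinge',sk[:2]+.125*ey)
for n,lo,hi,b in(('teal',(80,100,80),(95,255,255),(205,240,235,265)),('purple',(130,80,50),(155,255,255),(140,185,170,215)),('red2',(0,150,80),(8,255,255),(135,225,165,250)),('jar',(45,100,60),(75,255,255),(275,165,305,195)),('cap',(100,120,60),(125,255,255),(455,175,485,200))):
    c=rects(T,hsv(T,lo,hi),b); m=c[:,0].mean(0); print(n,m,onz(T,m,.07))
print('black',onz(T,(224,227),.05),'rack',onz(T,(195,305),.05))
# yaw of block from visible edges
for z,a,b in((.06,(392,301),(402,255)),(.06,(402,255),(361,245))):
    p=onz(T,b,z)-onz(T,a,z); print(np.arctan2(p[1],p[0]))
E
```

```text
socket [ 0.5373 -0.1448  0.06  ]
lidhole [ 0.5579 -0.052   0.1815] 2.5265850121168857e-05
lat -0.0020916092744209767 in 0.029900696155905362 up 0.12146489129466659 r 0.12509105262900677 theta 1.2218450488790147 hinge [ 0.567  -0.0234]
teal [217.0227 251.5455] [0.5876 0.2199 0.07  ]
purple [155.1791 201.1343] [0.701  0.3628 0.07  ]
red2 [146.4   235.925] [0.6223 0.3777 0.07  ]
jar [289.625 178.5  ] [0.7513 0.0647 0.07  ]
cap [471.5952 189.381 ] [ 0.7271 -0.3397  0.07  ]
black [0.6463 0.2101 0.05  ] rack [0.4739 0.2681 0.05  ]
-0.24098212328476454
1.3256700908843513
```

Emit:
step_arm(rows=[[0.01,0.02,0.03,0.05,0.03],[0.03,0.05,0.05,0.15,0],[0.05,0.085,0.05,0.25,0],[0.075,0.125,0.05,0.35,0],[0.1,0.165,0.05,0.45,0],[0.125,0.205,0.05,0.55,0],[0.15,0.245,0.05,0.65,0],[0.175,0.285,0.05,0.75,0],[0.2,0.325,0.05,0.85,0],[0.225,0.37,0.05,0.95,0],[0.25,0.415,0.05,1.065,0],[0.275,0.46,0.05,1.065,0],[0.3,0.5,0.05,1.065,0],[0.325,0.545,0.05,1.065,0],[0.35,0.585,0.05,1.065,0],[0.37,0.615,0.05,1.065,0],[0.385,0.64,0.05,1.065,0],[0.393,0.652,0.05,1.065,0],[0.396,0.657,0.05,1.065,0],[0.396,0.657,0.05,1.065,0]])

```text
t: 2.3
eef_pos: [0.5738, 0.0059, 0.2763]
ee_rot: [3.141, -0.0, -1.809]
force: [0.4, -0.7, 0.5]
width: 0.0004
gripper_force: 0.0
```

Emit:
step_arm(rows=[[0,0,-0.035,0,0],[0,0,-0.07,0,0],[0,0,-0.1,0,0],[0,0,-0.107,0,0],[-0.0044,-0.018,-0.107,0,0],[-0.0088,-0.036,-0.107,0,0],[-0.0126,-0.0516,-0.111,0,0],[-0.0163,-0.0665,-0.117,0,0],[-0.0186,-0.076,-0.1224,0,0],[-0.0208,-0.085,-0.1287,0,0],[-0.0228,-0.093,-0.1358,0,0],[-0.0246,-0.1007,-0.1438,0,0]])

```text
t: 3.5
eef_pos: [0.5492, -0.0954, 0.1321]
ee_rot: [3.142, -0.0, -1.81]
force: [0.6, 0.4, 0.6]
width: 0.0003
gripper_force: 0.5
```

```bash
python3 -c "
from h import *
a=grab('top')['color'][170:350,230:470]; b=grab('side')['color'][60:300,200:440]
cv2.imwrite('pics/a1.png',np.hstack([cv2.resize(a,(400,300)),cv2.resize(b,(400,300))]))"
```

```text
(no output)
```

View pics/a1.png

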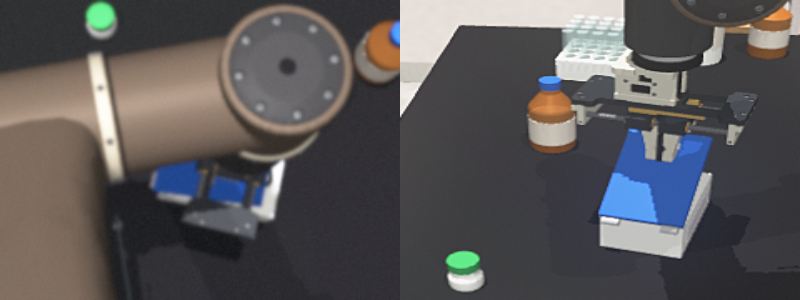

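The fingers rest on the lid, which is about half closed (right view, tips at about (655,155)). I'll carry on along the arc.

Emit:
step_arm(rows=[[-0.0017,-0.0066,-0.0087,0,0],[-0.0031,-0.0125,-0.018,0,0],[-0.0043,-0.0174,-0.0278,0,0],[-0.0053,-0.0213,-0.0381,0,0],[-0.006,-0.0243,-0.0488,0,0],[-0.006,-0.0243,-0.0505,0,0],[-0.006,-0.0243,-0.0505,0,0],[-0.006,-0.0243,-0.0505,0,0]])

```text
t: 4.4
eef_pos: [0.5433, -0.119, 0.0823]
ee_rot: [3.141, -0.0, -1.81]
force: [0.4, 0.0, 0.6]
width: 0.0002
gripper_force: 0.0
```

Emit:
step_arm(rows=[[0,0,0.03,0,0.045],[0,0,0.07,0,0.045],[0.005,0.02,0.09,0,0.045],[0.014,0.06,0.09,0,0.045],[0.024,0.105,0.09,0,0.045],[0.034,0.15,0.09,0,0.045],[0.044,0.195,0.09,0,0.045],[0.055,0.24,0.09,0,0.045],[0.065,0.285,0.09,0,0.045],[0.075,0.33,0.09,0,0.045],[0.085,0.37,0.09,0,0.045],[0.091,0.397,0.09,0,0.045],[0.0936,0.41,0.09,0,0.045],[0.0936,0.41,0.09,0,0.045]])

```text
t: 5.8
eef_pos: [0.6368, 0.2926, 0.1719]
ee_rot: [3.141, -0.0, -1.808]
force: [0.0, 0.3, -0.8]
width: 0.045
gripper_force: 0.0
```

```bash
python3 - <<'E'
from h import *
print(arm.get_state()['eef_pos'],arm.get_state()['width'])
a=grab('top','t2.png')['color'][170:350,230:470]; f=grab('side','s2.png'); b=f['color'][250:460,190:410]
cv2.imwrite('pics/a2.png',np.hstack([cv2.resize(a,(400,300)),cv2.resize(b,(400,380))[:300]*1 if 0 else cv2.resize(b,(400,300))]))
E
```

```text
[0.63677156 0.29259946 0.17186852] 0.04500007867193201
```

View pics/a2.png

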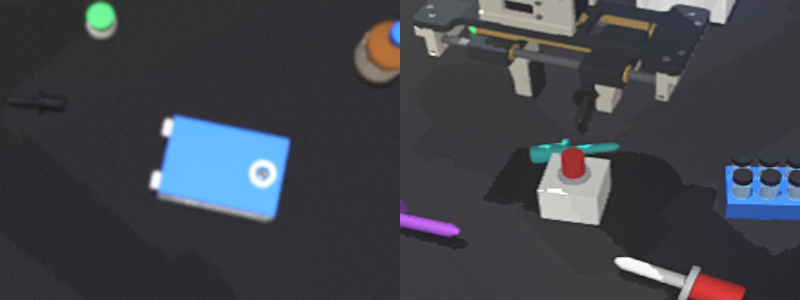

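The lid lies shut, its ring at about (387,274) in the full top image. The loose decoys have toppled and lie low, clear of the fingers. The target pin is still upright in its stand, so I'll descend and grip.

Emit:
step_arm(rows=[[0,-0.001,-0.035,0,0.045],[0,-0.001,-0.07,0,0.045],[0,-0.001,-0.095,0,0.045],[0,-0.001,-0.108,0,0.045],[0,-0.001,-0.113,0,0.045],[0,-0.001,-0.113,0,0.045],[0,-0.001,-0.113,0,0.01],[0,-0.001,-0.113,0,0.01],[0,-0.001,-0.113,0,0.01],[0,-0.001,-0.113,0,0.01],[0,-0.001,-0.113,0,0.01],[0,-0.001,-0.113,0,0.01]], newtons=30)

```text
t: 7.1
eef_pos: [0.6372, 0.2901, 0.06]
ee_rot: [-3.141, 0.001, -1.81]
force: [-1.8, 0.4, 5.2]
width: 0.019
gripper_force: 30.0
```

Emit:
step_arm(rows=[[0,0,0.01,0,0.01],[0,0,0.03,0,0.01],[0,0,0.06,0,0.01],[0,0,0.09,0,0.01],[0,0,0.115,0,0.01],[0,0,0.12,0,0.01],[0,0,0.12,0,0.01]], newtons=45)

```text
t: 7.8
eef_pos: [0.6372, 0.2901, 0.1804]
ee_rot: [-3.141, 0.002, -1.81]
force: [0.2, 0.5, -0.5]
width: 0.0191
gripper_force: 45.0
```

```bash
python3 - <<'E'
from m import *
np.set_printoptions(precision=4,suppress=True)
s=arm.get_state(); print(s['eef_pos'],s['width'],s['gripper_force'],s['force'])
T=grab('top','t3.png');S=grab('side','s3.png')
c=rects(T,hsv(T,(0,0,140),(179,60,255)),(372,260,402,290)); e=cv2.fitEllipse(c); print(e)
for z in(.0735,.083): print('lidhole',onz(T,e[0],z), proj(S,onz(T,e[0],z)))
u,v=proj(S,s['eef_pos']-[0,0,.02])[0].astype(int); print(u,v)
cv2.imwrite('pics/a3.png',cv2.resize(S['color'][v-70:v+80,u-80:u+80],None,fx=4,fy=4,interpolation=cv2.INTER_CUBIC))
E
```

```text
[0.6372 0.2901 0.1804] 0.0191084104494196 44.99972641468048 [ 0.228   0.5162 -0.4993]
((387.1976623535156, 273.64520263671875), (15.307352066040039, 15.510481834411621), 106.89994049072266)
lidhole [ 0.5388 -0.1446  0.0735] [[359.9203 195.7657]]
lidhole [ 0.5376 -0.1433  0.083 ] [[360.7335 192.3978]]
282 322
```

View pics/a3.png

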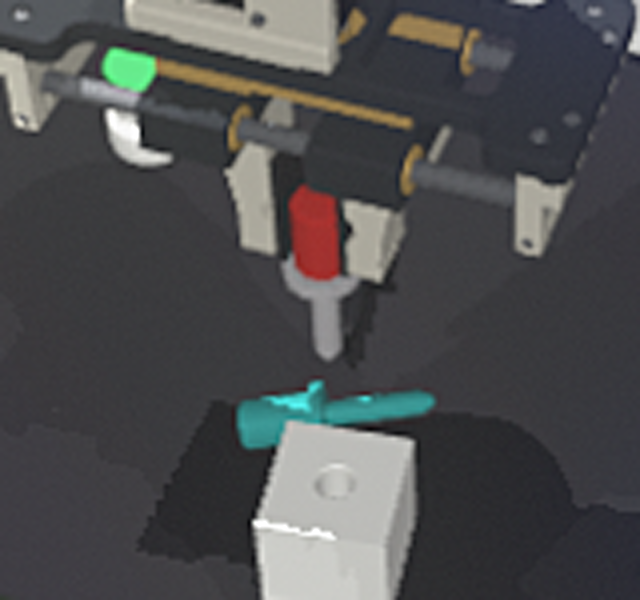

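Gripped pin hangs upright, tip at crop (329,358), about (284.2,341.5) in the side frame.

```bash
python3 - <<'E'
from m import *
np.set_printoptions(precision=4,suppress=True)
S=grab('side'); s=arm.get_state(); p=s['eef_pos']
tz=p[2]-.055
print('tip',onz(S,(284.2,341.0),tz),'vs tcp',p, 'pred',proj(S,p-[0,0,.055]),'top',proj(S,p+[0,0,.025]))
r=hsv(S,(0,150,80),(8,255,255))|hsv(S,(172,150,80),(179,255,255)); c=rects(S,r,(265,290,300,325)); print('knob',c[:,0].mean(0),proj(S,p+[0,0,.01]))
K=S['color'][180:208,345:375]; m=hsv(S,(0,0,130),(179,80,255)); c=rects(S,m,(345,180,377,206)); e=cv2.fitEllipse(c); print('ring side',e,[onz(S,e[0],z) for z in(.0735,.0835)])
T=grab('top'); print(tri(T,(387.2,273.65),S,e[0]))
E
```

```text
tip [0.6358 0.2913 0.1226] vs tcp [0.6361 0.2895 0.1776] pred [[284.1218 339.9926]] top [[281.6018 301.4456]]
knob [280.6182 310.3273] [[282.0989 309.0851]]
ring side ((360.9259033203125, 192.9590606689453), (10.049017906188965, 16.19027328491211), 90.3020248413086) [array([ 0.5371, -0.1548,  0.0735]), array([ 0.5371, -0.1406,  0.0835])]
(array([ 0.5374, -0.1434,  0.0816]), np.float64(0.0006463701499607096))
```

Emit:
step_arm(rows=[[-0.004,-0.015,0,0,0.01],[-0.012,-0.05,0,0,0.01],[-0.022,-0.095,0,0,0.01],[-0.032,-0.14,0,0,0.01],[-0.042,-0.185,0,0,0.01],[-0.053,-0.23,0,0,0.01],[-0.063,-0.275,0,0,0.01],[-0.074,-0.32,0,0,0.01],[-0.084,-0.365,0,0,0.01],[-0.092,-0.4,0,0,0.01],[-0.097,-0.42,0,0,0.01],[-0.1,-0.434,0,0,0.01],[-0.1,-0.434,-0.015,0,0.01],[-0.1,-0.434,-0.03,0,0.01],[-0.1,-0.434,-0.03,0,0.01],[-0.1,-0.434,-0.03,0,0.01]])

```text
t: 9.6
eef_pos: [0.5368, -0.144, 0.1492]
ee_rot: [3.141, -0.001, -1.809]
force: [0.0, -0.3, -0.2]
width: 0.0192
gripper_force: 45.0
```

```bash
python3 - <<'E'
from m import *
np.set_printoptions(precision=4,suppress=True)
s=arm.get_state(); print(s['eef_pos'],s['width'],s['force'])
S=grab('side','s4.png'); print(proj(S,[s['eef_pos']-[0,0,.055],s['eef_pos']]),proj(S,[.5374,-.1434,.0816]))
cv2.imwrite('pics/a4.png',cv2.resize(S['color'][110:230,290:430],None,fx=5,fy=5,interpolation=cv2.INTER_CUBIC))
E
```

```text
[ 0.5368 -0.144   0.1492] 0.019180668279191095 [ 0.047  -0.2537 -0.1523]
[[361.3694 187.7318]
 [362.6854 164.8587]] [[360.7764 192.927 ]]
```

View pics/a4.png

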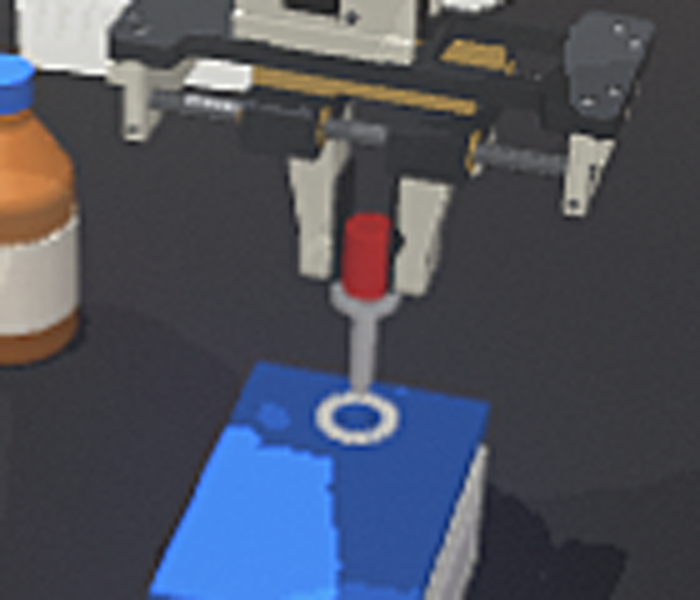

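The tip at (362,188.4) is over the ring centre (361,193) as predicted. I'll insert slowly.

Emit:
step_arm(rows=[[0.0007,-0.0005,-0.004,0,0.01],[0.0007,-0.0005,-0.009,0,0.01],[0.0007,-0.0005,-0.014,0,0.01],[0.0007,-0.0005,-0.019,0,0.01],[0.0007,-0.0005,-0.024,0,0.01],[0.0007,-0.0005,-0.029,0,0.01],[0.0007,-0.0005,-0.029,0,0.01]])

```text
t: 10.35
eef_pos: [0.5371, -0.1446, 0.1193]
ee_rot: [3.14, -0.0, -1.81]
force: [-0.4, 0.4, -0.5]
width: 0.019
gripper_force: 45.0
```

Through the lid with no contact force. Next, into the block.

Emit:
step_arm(rows=[[0,0,-0.004,0,0.01],[0,0,-0.008,0,0.01],[0,0,-0.012,0,0.01],[0,0,-0.016,0,0.01],[0,0,-0.02,0,0.01],[0,0,-0.02,0,0.01],[0,0,-0.02,0,0.01]])

```text
t: 11.05
eef_pos: [0.5376, -0.1446, 0.1002]
ee_rot: [3.141, -0.0, -1.81]
force: [-0.2, 0.7, -0.6]
width: 0.0188
gripper_force: 45.0
```

Emit:
step_arm(rows=[[0,0,-0.004,0,0.01],[0,0,-0.008,0,0.01],[0,0,-0.011,0,0.01],[0,0,-0.013,0,0.01],[0,0,-0.0145,0,0.01],[0,0,-0.0145,0,0.01],[0,0,-0.0145,0,0.01]], newtons=55)

```text
t: 11.75
eef_pos: [0.5378, -0.1446, 0.0859]
ee_rot: [-3.141, 0.0, -1.81]
force: [0.0, -1.5, 2.5]
width: 0.0192
gripper_force: 55.0
```

Emit:
step_arm(rows=[[0,0,-0.001,0,0.01],[0,0,-0.002,0,0.01],[0,0,-0.002,0,0.01],[0,0,-0.002,0,0.01]])

```text
t: 12.15
eef_pos: [0.5378, -0.1447, 0.084]
ee_rot: [-3.141, -0.0, -1.81]
force: [-1.5, -2.7, 5.1]
width: 0.019
gripper_force: 55.0
```

Emit:
step_arm(rows=[[-0.0005,-0.001,-0.001,0,0.01],[-0.0005,-0.001,-0.0015,0,0.01],[-0.0005,-0.001,-0.0015,0,0.01],[-0.0005,-0.001,-0.0015,0,0.01]])

```text
t: 12.55
eef_pos: [0.5378, -0.145, 0.0833]
ee_rot: [-3.14, 0.001, -1.809]
force: [-2.6, 2.5, 11.5]
width: 0.019
gripper_force: 55.0
```

Emit:
step_arm(rows=[[0,0.0005,-0.0002,0,0.01],[0,0.0005,-0.0002,0,0.01],[0,0.0005,-0.0002,0,0.01],[0,0.0005,-0.0002,0,0.01],[0,0.0005,-0.0002,0,0.01],[0,0.0005,-0.0002,0,0.01]])

```text
t: 13.15
eef_pos: [0.5378, -0.145, 0.0833]
ee_rot: [-3.14, 0.0, -1.809]
force: [-2.3, 1.2, 13.4]
width: 0.0188
gripper_force: 55.0
```

```bash
python3 - <<'E'
from m import *
S=grab('side'); s=arm.get_state(); print(s['eef_pos'],s['force'],s['moment'])
cv2.imwrite('pics/a5.png',cv2.resize(S['color'][130:280,290:430],None,fx=4,fy=4,interpolation=cv2.INTER_CUBIC))
E
```

```text
[ 0.53779755 -0.14498953  0.08329475] [-2.74753708  0.42603793 13.1756343 ] [ 0.09452565  1.18055199 -0.0055021 ]
```

View pics/a5.png

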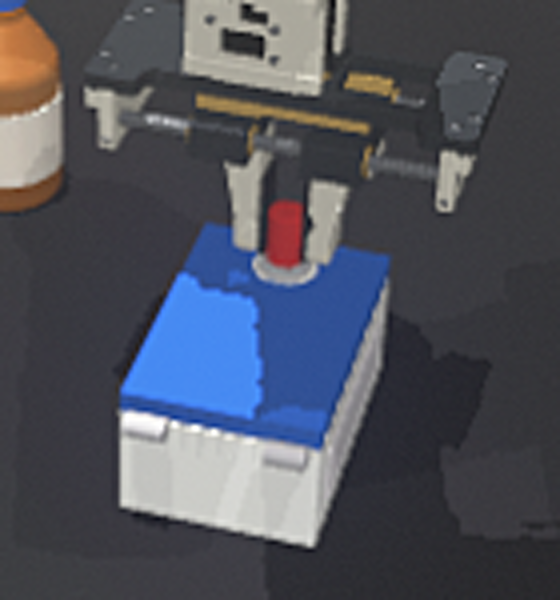

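The collar sits on the lid at crop (285,270). TCP is at 0.0833 m against 0.0835 m expected for home, with about 13 N of push and no further travel, so I'm handing in.

```bash
python3 -c "
from station import arm
print(arm.job_done())"
```

```text
the job is handed in; nothing more can be done
None
```

The lid is shut and the red-knobbed pin is home in the clamp, held with about 13 N of push. I handed the job in at about 13 s but got no verdict back. The loose black, purple, turquoise and larger red decoy pins toppled along the way, and I saw no bystander move.

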